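Load two slide cassettes into a slanted spring magazine

ROBOT

A 6-joint arm with a two-finger parallel gripper is mounted at the origin on the work surface. World frame = base frame: x ahead of the robot, y to its left, z up, the work surface at z = 0. Lengths are in mm, angles in rad, forces in N, time in s.
With the tool pointing down it reaches from about 350 to 975 mm from the base axis. Payload 7.1 kg.
Tool frame: the origin (TCP) lies on the mounting face of the last link; the fingertips stand 182 mm ahead of it and the grasp point (between the pads) lies 163 mm ahead of it; z points along the fingers, y is the direction in which the jaws open and shut (so a half turn about z gives the same grasp; the last joint's range is limited). The gripper opens to 88 mm and grips with 3 to 60 N. Pads are 20 mm wide; open, the fingers measure 115 mm over their backs; the gripper's body (75 mm by 178 mm) begins 61 mm behind the grasp point.
Start: joints at [-1.163, 0.423, 1.63, -0, 1.089, -0.019], TCP at [258.74, -568.911, 404.675] pointing down, gripper open.
Joint ranges: [-3, 3], [-0.9, 2.11], [0.09, 2.58], [-1.31, 4.45], [0.11, 2.69], [-2.54, 2.54]. Speed limits (rad/s): [2.39, 2.39, 3.01, 3.14, 3.14, 3.14].

INTERFACE

Orientations are given as a rotation vector (axis times angle).
In Python, from workcell import ctrl, optics, nets gives the robot as it stands.
- The arm moves only by the tool send_rows, never from a script. Its argument "rows" is a list of rows, each an object with "offset": the shift along the tool's x, y, z in m, a list of three; "twist": the turn, a rotation vector about the tool's x, y, z in degrees, a list of three. A call has exactly 5 rows; each row shifts and turns the pose as measured when the row begins, along the tool's axes as they then stand; what a row does not reach is not made up. A row lasts 1/12 s, in which the tool goes at most 41.7 mm and 7.16 degrees, less where a joint would pass 70% of its speed; a pose out of reach is approached as far as the arm can. A call is refused whole if a number of a shift passes 0.0417 or a number of a turn 7.16, either way. A call with a gripper value outside its range is refused whole. "gripper" is the finger opening in m, from 0 to 0.0878, set as the call begins (left out, the last holds). The fingers move at their own pace and stop on an object; the grip force is fixed at half the most. Time passes only in rows, so rows that do not move let the fingers close, or fill a call up. It gives the time, the measured TCP pose, the force and the opening at its end, in the units of the state.
- ctrl.get_obs(): the state, without advancing time (a new reading comes with each control period).
- optics.get_image(name): name is "scene" or "top"; returns (picture, depth): 400x640x3 uint8, blue, green, red; 400x640 float32, mm along the optical axis (not along the pixel's ray), 0 where there is no reading.
- optics.camera_info(name): a dict with "K" (3x3 intrinsics, pixels), "pose" (4x4, takes a point from camera to world coordinates). Camera axes: x right, y down, z forward; pixel columns grow to the right and rows downward; lengths in mm; the calibration is good to about 2 mm. A picture is of the moment at which its call begins. camera_info takes no time and is no camera call.
- ctrl.close_job(): hands the job in, once; it reports no verdict.
Trained networks look in the newest picture that a camera, given by its name, has taken for a name from the list of things; names that differ only in an ending like _2 or _b are one class to them, and where a whole thing is asked for, a point or a joint stands for the part that bears it (a point fixed in the world has none). Each returns a list of dicts, best first, with "conf" (0 to 1); they miss things now and then, are a little off and sometimes report something else, mostly with a low value. They report only what shows in the picture. A call takes as long as a camera call. They do not tell look-alikes from the thing itself.
- nets.spot_in(camera, label): "extent" ([left, top, right, bottom] in pixels, round what is visible of it).
- nets.spot_point(camera, label): "position" ([column, row] in pixels: a listed point, or the origin of a listed thing).
The state is a dict: "t": time; "qpos": joint angles; "qvel": joint speeds; "joint_torque": joint torques, N m; "ee_pos": TCP position; "orientation": TCP orientation; "ft_force": force on the tool from outside, world axes, zero at the start; "moment": the same for the moment, N m; "width": finger opening in mm.
Only numpy, scipy, OpenCV 4.12 (cv2) and the standard library are available. Lean on these libraries where they do the work, as an engineer would, in place of code of your own. Each camera call takes 0.05 s, during which the arm holds its last target. There are 200 camera calls.

TASK

Load both slide cassettes, lying flat, into the slanted spring magazine: the blue one first, then the yellow one on top of it. Push each one down against the spring platform until both orange catches have snapped out over its top and keep it down when you let go, and leave the other things on the bench undisturbed.

Things in the scene. Friction and masses are not known exactly. Their poses are not given: they have to be found in the camera images.
- cassette_blue: Slide cassette, a closed rigid box, blue plastic, white label patch on top; 44 mm wide (own x) by 100 mm long (own y) by 30 mm high (own z), about 140 g. Origin at the centre of the box. Starts flat on the table, label up. A half turn about z makes no difference.
- cassette_yellow: Slide cassette, a closed rigid box, yellow plastic, white label patch on top; 44 mm wide (own x) by 100 mm long (own y) by 30 mm high (own z), about 140 g. Origin at the centre of the box. Starts flat on the table, label up. A half turn about z makes no difference.
- well: White well of the magazine, fixed on a stand, leaning 30 degrees from vertical, mouth towards the robot. Origin on its axis at the level of the catches' flat undersides, 145 mm above the table. z: up the slanted axis, out of the mouth; y: horizontal, the cassette's long direction; x: its short direction, rising away from the robot. Cassettes lie flat across the axis, 2.5 mm play each side.
- well_mouth (a point): Centre of the mouth, on the well's axis 35 mm above well's origin, axes as well. End walls (at y = +-52 mm) and aluminium corner lips (x = +-24.5 mm, only where |y| is over 38 mm) guide a cassette up to 20 mm above that origin; green flares above them widen it by 11 mm a side in y, 8 mm in x, their tops at 39 mm. Between the lips the long sides are open for fingers down to -94 mm.
- well_catch_left (a point): Nose of the orange spring catch through the +y end wall, at well y = +44 mm, z = 0; its twin is at y = -44 mm. Wedges 24 mm wide, underside flat at z = 0, top sloping back to y = 53 mm at z = 16 mm. A cassette pushed down wedges them apart (a few N); they snap back over its top once that is below z = 0, and hold it.
- platform (a joint): Black sprung platform, 40 by 74 mm, in the well. Value: how far it has sunk along the well axis (m): 0 empty (top at well z = +12 mm), 0.042 with one cassette caught (its centre at well z = -15 mm), 0.072 with two (centres at -45 and -15 mm), stop at 0.085. Push some 5 mm past these, then let go. Spring 3.2 N at 0, plus 0.09 N per mm.
- oil_bottle: Bystander: amber bottle, 48 mm across, 90 mm tall; origin under its centre.
- beaker: Bystander: glass beaker, 70 mm across at the rim, 90 mm tall; origin under its centre.
- dish: Bystander: clear flat round dish, 90 mm across, 16 mm high; origin under its centre.
Mind the look-alikes: they are no part of the job. Several things look just like the cassette_yellow: the one meant starts nearest to the robot's base.

How it is judged (in metres and radians):
On the way, in this order (a step that is already met when the one before it is completed fails the run):
1. The blue cassette lies square in the well under both catches, let go of, while the yellow one is not yet in the well (z of cassette_blue in the frame of well between -0.085 and -0.012 m and x of cassette_blue in the frame of well between -0.006 and 0.006 m and y of cassette_blue in the frame of well between -0.006 and 0.006 m and angle between the z axis of cassette_blue and the z axis of well, either way round below 0.1 rad and contact force between the fingers and cassette_blue below 0.3 N and distance between cassette_yellow and well above 0.08 m), for 0.2 s.
2. The yellow cassette lies square in the well under both catches on top of the blue one, let go of (z of cassette_yellow in the frame of well between -0.085 and -0.012 m and x of cassette_yellow in the frame of well between -0.006 and 0.006 m and y of cassette_yellow in the frame of well between -0.006 and 0.006 m and angle between the z axis of each of cassette_yellow, cassette_blue and the z axis of well, either way round below 0.1 rad and z of cassette_blue in the frame of well between -0.085 and -0.042 m and x of cassette_blue in the frame of well between -0.006 and 0.006 m and y of cassette_blue in the frame of well between -0.006 and 0.006 m and contact force between the fingers and cassette_yellow below 0.3 N), for 0.2 s.
At the end, for the whole second after the job is handed in: Both cassettes are in the well, square to its axis within 0.1 rad and centred within 6 mm, the yellow one's centre at least 12 mm and the blue one's at least 42 mm below the catches' undersides along the axis (none deeper than 85 mm), held by the catches alone, released and at rest (all of step 2 and contact force between the fingers and cassette_blue below 0.3 N and linear speed of each of cassette_blue, cassette_yellow below 0.02 m/s); the robot touches nothing.
It fails at once if the amber bottle is shifted more than 30 mm or tipped over (distance of oil_bottle from where it was at the start of the episode above 0.03 m or angle between oil_bottle's own z axis and vertical above 0.5 rad).
It fails at once if the beaker is shifted more than 30 mm or tipped over (distance of beaker from where it was at the start of the episode above 0.03 m or angle between beaker's own z axis and vertical above 0.5 rad).
It fails at once if the dish is shifted more than 30 mm or tipped over (distance of dish from where it was at the start of the episode above 0.03 m or angle between dish's own z axis and vertical above 0.5 rad).
It also fails if it takes over 59 s, if anything falls off the work surface, if the arm or the gripper's body presses on something with over 40 N, if the wrist force passes 120 N, or if a joint passes its speed limit or range.

## Working session

There is one attempt and no reset: what is moved stays moved. The work goes in short steps, Python scripts to look and compute and a tool call to move; the robot and the scene stay as the last step left them, time stands still between calls to the robot, and variables do not carry over. Pictures are saved under pics/ and viewed, about 8 in all and at most 12, crops included, and the job is handed in when it is done.

Besides the shell and the picture viewer there is one more tool, called after ">>>" by a JSON object that holds its "method" and its "body", one argument or row to a line. send_rows: Moves the arm, as the interface text tells. Its arguments: {"type":"object","properties":{"rows":{"type":"array"},"gripper":{"type":"number"}},"required":["rows"]}

```bash
mkdir -p pics; ls; python3 - <<'E'
from workcell import ctrl, optics, nets
import cv2,numpy as np
o=ctrl.get_obs(); print({k:np.round(v,3).tolist() for k,v in o.items()})
for n in ("scene","top"):
    p,d=optics.get_image(n); cv2.imwrite(f"pics/{n}0.png",p); np.save(f"pics/{n}0.npy",d)
    c=optics.camera_info(n); print(n,np.round(c["K"],1).tolist(),np.round(c["pose"],3).tolist())
    for l in ("cassette_blue","cassette_yellow","well","oil_bottle","beaker","dish"):
        print(l,[(np.round(r["extent"]).tolist(),round(r["conf"],2)) for r in nets.spot_in(n,l)][:5])
E
```

```text
pics
{'t': 0.0, 'qpos': [-1.163, 0.424, 1.631, 0.0, 1.089, -0.019], 'qvel': [-0.0, 0.0, -0.0, -0.0, -0.002, 0.001], 'joint_torque': [0.003, -54.462, -27.367, 0.065, 0.023, -0.0], 'ee_pos': [258.632, -568.666, 403.889], 'orientation': [-3.069, -0.665, 0.0], 'ft_force': [0.371, -0.366, -0.261], 'moment': [-0.048, 0.017, -0.016], 'width': 87.783}
scene [[391.3, 0.0, 321.2], [0.0, 391.3, 204.3], [0.0, 0.0, 1.0]] [[0.575, 0.5, -0.648, 1246.087], [0.818, -0.361, 0.448, -485.179], [-0.01, -0.787, -0.616, 792.459], [0.0, 0.0, 0.0, 1.0]]
cassette_blue []
cassette_yellow [([365.0, 181.0, 393.0, 201.0], 0.86), ([315.0, 198.0, 350.0, 216.0], 0.69), ([262.0, 197.0, 329.0, 271.0], 0.55)]
well [([259.0, 195.0, 333.0, 272.0], 0.56)]
oil_bottle [([380.0, 255.0, 398.0, 288.0], 0.88)]
beaker [([149.0, 227.0, 182.0, 267.0], 0.98)]
dish [([377.0, 162.0, 400.0, 180.0], 0.82)]
top [[375.1, 0.0, 319.0], [0.0, 375.1, 208.1], [0.0, 0.0, 1.0]] [[-0.025, -0.991, 0.13, 459.797], [-0.999, 0.022, -0.023, 13.636], [0.02, -0.13, -0.991, 1107.093], [0.0, 0.0, 0.0, 1.0]]
cassette_blue [([193.0, 199.0, 231.0, 220.0], 0.73)]
cassette_yellow [([206.0, 248.0, 242.0, 265.0], 0.8), ([258.0, 193.0, 296.0, 218.0], 0.79), ([260.0, 249.0, 298.0, 276.0], 0.77)]
well [([330.0, 185.0, 393.0, 230.0], 0.57), ([257.0, 249.0, 298.0, 273.0], 0.18)]
oil_bottle [([296.0, 140.0, 308.0, 163.0], 0.62)]
beaker []
dish [([160.0, 266.0, 195.0, 297.0], 0.95)]
```

```bash
cd pics; python3 -c "
import cv2,numpy as np
cv2.imwrite('both.png',np.vstack([cv2.imread('scene0.png'),cv2.imread('top0.png')])[:, :])
"; python3 -c "
import cv2;a=cv2.imread('pics/both.png');print(a.shape)"
```

```text
(800, 640, 3)
```

View pics/top0.png

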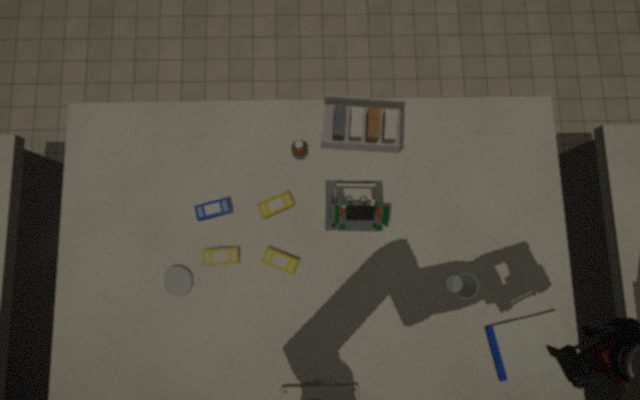

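View pics/scene0.png

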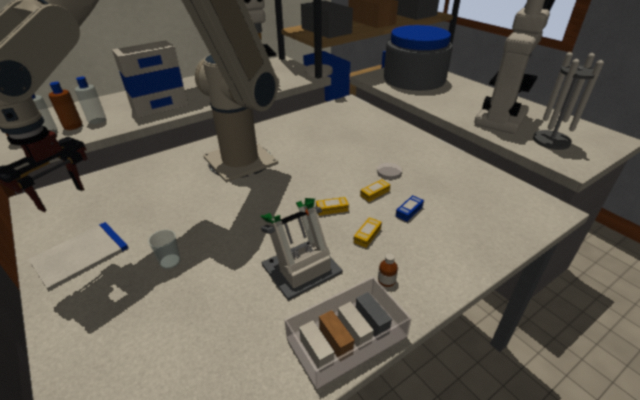

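```bash
cat > h.py <<'E'
import numpy as np, cv2
from scipy.spatial.transform import Rotation as R
from workcell import ctrl, optics, nets
def ray(n,u,v):
    c=optics.camera_info(n);K=np.array(c["K"]);P=np.array(c["pose"])
    return P[:3,3],P[:3,:3]@np.linalg.solve(K,[u,v,1.])
def plane(n,u,v,z):
    o,d=ray(n,u,v); return o+d*(z-o[2])/d[2]
def deproj(n,u,v,dep):
    o,d=ray(n,u,v); return o+d*dep
def cloud(n,d):
    c=optics.camera_info(n);K=np.array(c["K"]);P=np.array(c["pose"])
    v,u=np.mgrid[:d.shape[0],:d.shape[1]]
    X=np.stack([(u-K[0,2])/K[0,0]*d,(v-K[1,2])/K[1,1]*d,d],-1)
    X=X@P[:3,:3].T+P[:3,3]; X[d==0]=np.nan; return X
def colour(p,hlo,hhi,s=110,v=30):
    h=cv2.cvtColor(p,cv2.COLOR_BGR2HSV); return cv2.inRange(h,(hlo,s,v),(hhi,255,255))
def rects(n,p,hlo,hhi,z=30,s=110,amin=150):
    out=[]
    m=cv2.morphologyEx(colour(p,hlo,hhi,s),cv2.MORPH_CLOSE,np.ones((5,5)))
    for c in cv2.findContours(m,cv2.RETR_EXTERNAL,cv2.CHAIN_APPROX_NONE)[0]:
        if cv2.contourArea(c)<amin: continue
        w=np.array([plane(n,u,v,z)[:2] for u,v in c[:,0]],np.float32)
        r=cv2.minAreaRect(w); b=cv2.boxPoints(r)
        e=max([b[1]-b[0],b[2]-b[1]],key=np.linalg.norm)
        out.append((np.round(r[0],1),np.round(sorted(r[1]),1),round(float(np.degrees(np.arctan2(e[1],e[0])))%180,1)))
    return out
E
python3 - <<'E'
from h import *
p=cv2.imread('pics/top0.png');d=np.load('pics/top0.npy')
print('blue',rects('top',p,100,130)); print('yel',rects('top',p,20,35))
s=cv2.imread('pics/scene0.png')
print('Sblue',rects('scene',s,100,130)); print('Syel',rects('scene',s,20,35))
for l in ('well','well_mouth','well_catch_left','platform','cassette_blue','cassette_yellow'):
  for n in('top','scene'):
    print(n,l,[(np.round(r['position'],1).tolist(),round(r['conf'],2)) for r in nets.spot_point(n,l)][:3])
X=cloud('top',d)
for n,X in (('top',X),('scene',cloud('scene',np.load('pics/scene0.npy')))):
    im=p if n=='top' else s
    g=colour(im,45,85,80,20)>0; q=X[g]; q=q[q[:,2]>80]; print(n,'green',len(q),q.mean(0) if len(q) else 0, q.min(0),q.max(0))
    o=colour(im,3,18,150,20)>0; q=X[o]; q=q[(q[:,2]>120)&(q[:,2]<220)]; print('orange',len(q),q.round().tolist()[:20])
for n,im,(a,b,c,e) in (('top',p,(170,310,250,410)),('scene',s,(180,240,300,360))):
    cv2.imwrite(f'pics/{n}c.png',cv2.convertScaleAbs(cv2.resize(im[a:c,b:e],None,fx=4,fy=4,interpolation=cv2.INTER_CUBIC),alpha=1.6))
a=cv2.imread('pics/topc.png');b=cv2.imread('pics/scenec.png');h=max(a.shape[0],b.shape[0])
f=lambda i:cv2.copyMakeBorder(i,0,h-i.shape[0],0,0,0)
cv2.imwrite('pics/crop1.png',cv2.resize(np.hstack([f(a),f(b)]),(800,int(h*800/(a.shape[1]+b.shape[1])))))
E
```

```text
blue [(array([ 183.8, -492.8]), array([ 18.6, 145.7]), 11.6)]
yel [(array([454.4, 103.1]), array([45.8, 98.7]), 67.1), (array([470.8, 271.2]), array([43.5, 99.4]), 93.0), (array([614.1, 113.7]), array([ 45.8, 100.6]), 112.4)]
Sblue [(array([ 212.6, -502. ]), array([ 16.7, 155.2]), 11.5), (array([620.1, 282.5]), array([ 52.4, 124.4]), 103.2), (array([-960.5,  -51.4]), array([305.1, 365. ]), 166.8), (array([-1300.7,    38.1]), array([129.8, 180.1]), 170.4), (array([-472.2,  821.9]), array([163.5, 742.8]), 146.8), (array([-696.5, 1718.6]), array([415. , 636.7]), 133.1)]
Syel [(array([628. , 103.9]), array([ 55. , 126.5]), 113.0), (array([471.1,  93.3]), array([ 78.2, 103.7]), 66.6), (array([486.1, 259.4]), array([ 69.5, 125.6]), 93.1)]
top well [([363.1, 208.1], 0.72), ([360.6, 219.1], 0.28)]
scene well [([290.1, 218.2], 0.67)]
top well_mouth [([362.7, 219.1], 0.88)]
scene well_mouth [([290.7, 206.0], 0.75), ([388.4, 169.5], 0.73)]
top well_catch_left []
scene well_catch_left [([306.8, 213.6], 0.67)]Traceback (most recent call last):
  File "<stdin>", line 8, in <module>
ValueError: it knows: beaker, cassette_blue, cassette_yellow, dish, oil_bottle, well, well_catch_left, well_mouth
```

```bash
python3 - <<'E'
from h import *
p=cv2.imread('pics/top0.png');d=np.load('pics/top0.npy')
s=cv2.imread('pics/scene0.png')
m=colour(p,95,135,80)
m[:190]=0;m[230:]=0;m[:,:185]=0;m[:,240:]=0
v,u=np.nonzero(m);w=np.array([plane('top',a,b,30)[:2] for a,b in zip(u,v)],np.float32)
r=cv2.minAreaRect(w);print('blue',len(w),r)
for n,im,X in (('top',p,cloud('top',d)),('scene',s,cloud('scene',np.load('pics/scene0.npy')))):
    g=colour(im,45,85,80,15)>0; q=X[g]; q=q[q[:,2]>80]; print(n,'green',len(q), q.round().tolist()[::4])
    o=colour(im,3,18,130,20)>0; q=X[o]; q=q[(q[:,2]>120)&(q[:,2]<220)]; print('orange',len(q),q.round().tolist()[:20])
for n,im,(a,b,c,e) in (('top',p,(170,310,250,410)),('scene',s,(180,240,300,360))):
    cv2.imwrite(f'pics/{n}c.png',cv2.convertScaleAbs(cv2.resize(im[a:c,b:e],None,fx=4,fy=4,interpolation=cv2.INTER_CUBIC),alpha=1.6))
a=cv2.imread('pics/topc.png');b=cv2.imread('pics/scenec.png');h=max(a.shape[0],b.shape[0])
f=lambda i:cv2.copyMakeBorder(i,0,h-i.shape[0],0,0,0)
cv2.imwrite('pics/crop1.png',cv2.resize(np.hstack([f(a),f(b)]),(800,int(h*800/(a.shape[1]+b.shape[1])))))
o=plane('top',363.1,208.1,145);print('well top',o,'mouth',plane('top',362.7,219.1,145+35*.866))
print('scene',plane('scene',290.1,218.2,145),plane('scene',290.7,206,175.3),'catch',plane('scene',306.8,213.6,145))
E
```

```text
blue 236 ((605.8146362304688, 294.7291564941406), (42.778656005859375, 97.84929656982422), 13.940877914428711)
top green 448 [[591.0, -62.0, 190.0], [593.0, -74.0, 175.0], [589.0, -62.0, 190.0], [586.0, -154.0, 192.0], [586.0, -164.0, 191.0], [584.0, -156.0, 191.0], [584.0, -167.0, 190.0], [583.0, -170.0, 174.0], [582.0, -52.0, 187.0], [581.0, -170.0, 172.0], [579.0, -47.0, 192.0], [581.0, -84.0, 165.0], [578.0, -174.0, 178.0], [577.0, -47.0, 189.0], [579.0, -102.0, 164.0], [576.0, -172.0, 174.0], [574.0, -179.0, 189.0], [575.0, -55.0, 181.0], [573.0, -174.0, 175.0], [572.0, -47.0, 184.0], [571.0, -170.0, 170.0], [569.0, -176.0, 188.0], [570.0, -52.0, 182.0], [569.0, -169.0, 171.0], [567.0, -178.0, 181.0], [567.0, -52.0, 182.0], [568.0, -141.0, 156.0], [565.0, -175.0, 179.0], [565.0, -50.0, 182.0], [564.0, -170.0, 164.0], [562.0, -177.0, 181.0], [563.0, -52.0, 178.0], [562.0, -170.0, 165.0], [560.0, -177.0, 180.0], [560.0, -50.0, 180.0], [561.0, -142.0, 152.0], [558.0, -173.0, 176.0], [561.0, -47.0, 148.0], [559.0, -56.0, 169.0], [556.0, -172.0, 167.0], [554.0, -179.0, 183.0], [556.0
[... 3462 characters left out ...]
07.0], [-661.0, 1886.0, 206.0], [-662.0, 1878.0, 201.0], [-659.0, 1885.0, 200.0], [-676.0, 1898.0, 190.0], [-656.0, 1884.0, 195.0], [-658.0, 1878.0, 189.0], [-669.0, 1893.0, 179.0], [-662.0, 1886.0, 175.0], [-664.0, 1880.0, 169.0], [-660.0, 1885.0, 169.0], [-642.0, 1803.0, 176.0], [-631.0, 1841.0, 173.0], [-618.0, 1835.0, 176.0], [-844.0, 1225.0, 212.0], [-824.0, 1216.0, 216.0], [-835.0, 1233.0, 212.0], [-805.0, 1225.0, 218.0], [-630.0, 1780.0, 175.0]]
well top [ 582.90273056 -123.18961243  145.        ] mouth [ 551.30224481 -116.76584365  175.31      ]
scene [ 566.73546506 -112.76477954  145.        ] [ 558.21465231 -103.65749184  175.3       ] catch [576.32772156 -67.65118204 145.        ]
```

View pics/crop1.png

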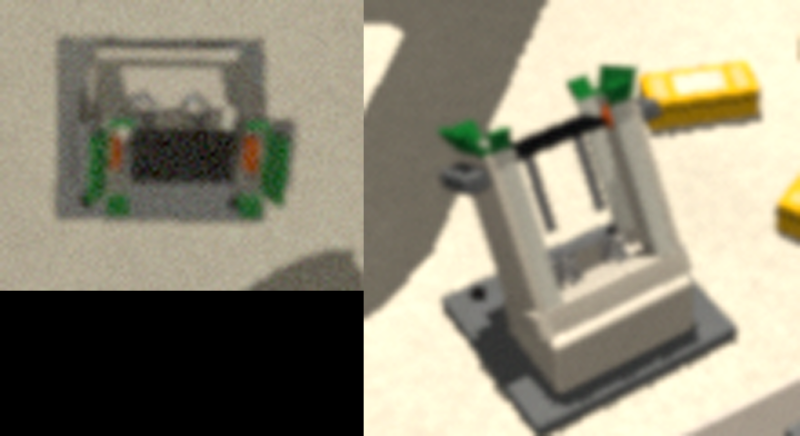

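```bash
cat >> h.py <<'E'
def wellR(yaw): return (R.from_euler('z',yaw,degrees=True)*R.from_matrix(np.array([[.8660254,0,-.5],[0,1,0],[.5,0,.8660254]]))).as_matrix()
E
python3 - <<'E'
from h import *
for n,(a,b,c,e) in (('top',(170,310,250,410)),('scene',(180,240,300,360))):
    im=cv2.imread(f'pics/{n}0.png');d=np.load(f'pics/{n}0.npy');X=cloud(n,d)
    box=np.zeros(d.shape,bool);box[a:c,b:e]=1
    g=X[box&(colour(im,45,85,80,15)>0)]; g=g[g[:,2]>125]
    for yaw in(-6,-4,-3,-2,-1,0,2):
        Rw=wellR(yaw); q=(g-[565,-115,145])@Rw
        lo,hi=np.percentile(q,3,0),np.percentile(q,97,0)
        print(n,yaw,'c',np.round((Rw@((lo+hi)/2))[:2]+[565,-115],1),'mid',np.round((lo+hi)/2,1),'ext',np.round(hi-lo,1))
    blk=(im.max(2)<32)&box; q=X[blk]; q=q[(q[:,2]>120)]; print(n,'black',len(q),np.nanmedian(q,0).round(1))
    if n=='top':
      m=cv2.connectedComponentsWithStats(blk.astype(np.uint8)); k=1+np.argmax(m[2][1:,4]); v,u=np.nonzero(m[1]==k)
      x0=np.array([565,-115,145.]);yaw=-1.
      for it in range(6):
        Rw=wellR(yaw);P=x0+12*Rw[:,2];w=[]
        for i,j in zip(u,v):
          o,dd=ray(n,i,j); t=((P-o)@Rw[:,2])/(dd@Rw[:,2]); w.append((o+dd*t-P)@Rw)
        w=np.array(w,np.float32)[:,:2]; r=cv2.minAreaRect(w)
        ctr=Rw@np.r_[r[0],0]; t=ctr.copy()
        # move centre along ray so that height is kept
        Pc=P+ctr; o,dd=ray(n,*[u.mean(),v.mean()]); Pc=Pc+dd/dd[2]*(155.4-Pc[2]); x0=Pc-12*Rw[:,2]
        ang=r[2] if r[1][0]<r[1][1] else r[2]-90
        yaw+=ang*.8
        print('plat',x0.round(1),round(yaw,2),np.round(r[1],1),round(ang,2))
o=ctrl.get_obs();print(R.from_rotvec(o['orientation']).as_matrix().round(3))
E
```

```text
top -6 c [ 562.2 -113.3] mid [ 9.4  1.4 22.2] ext [ 67.2 131.9  30.7]
top -4 c [ 562.3 -113.2] mid [ 9.3  1.6 21.7] ext [ 65.6 131.9  29.4]
top -3 c [ 562.4 -113. ] mid [ 9.3  1.8 21.6] ext [ 65.7 131.7  29.2]
top -2 c [ 562.4 -113. ] mid [ 9.3  1.9 21.4] ext [ 65.7 131.5  28.5]
top -1 c [ 562.7 -113. ] mid [ 9.6  2.  21.3] ext [ 65.6 131.5  28.6]
top 0 c [ 562.2 -113. ] mid [ 9.   2.  21.3] ext [ 65.7 131.5  28.9]
top 2 c [ 560.9 -113. ] mid [ 7.8  2.2 21.5] ext [ 65.9 131.7  30. ]
top black 312 [ 571.1 -113.3  156.7]Traceback (most recent call last):
  File "<stdin>", line 18, in <module>
cv2.error: OpenCV(4.12.0) /io/opencv/modules/imgproc/src/convhull.cpp:143: error: (-215:Assertion failed) total >= 0 && (depth == CV_32F || depth == CV_32S) in function 'convexHull'
```

```bash
python3 - <<'E'
from h import *
from scipy.optimize import minimize
for n,(a,b,c,e) in (('top',(170,310,250,410)),('scene',(180,240,300,360))):
    im=cv2.imread(f'pics/{n}0.png');d=np.load(f'pics/{n}0.npy');X=cloud(n,d)
    box=np.zeros(d.shape,bool);box[a:c,b:e]=1
    g=X[box&(colour(im,45,85,80,15)>0)]; g=g[g[:,2]>125]
    for yaw in(-4,-2,0):
        Rw=wellR(yaw); q=(g-[565,-115,145])@Rw
        lo,hi=np.percentile(q,3,0),np.percentile(q,97,0);m=(lo+hi)/2
        print(n,yaw,'origin',np.round(Rw@[m[0],m[1],0]+[565,-115,145],1),'ext',np.round(hi-lo,1),'z',m[2].round(1))
    # orange
    o=X[box&(colour(im,3,18,130,20)>0)]; o=o[o[:,2]>135]
    for s in(o[o[:,1]>-115],o[o[:,1]<-115]): print('orange',len(s),np.median(s,0).round(1) if len(s) else '')
    blk=(im.max(2)<32)&box
    m=cv2.connectedComponentsWithStats(blk.astype(np.uint8)); print(n,[(x[4],x[:4].tolist()) for x in m[2][1:] if x[4]>20])
    if n=='top':
      blk=cv2.morphologyEx(((im.max(2)<40)&box).astype(np.uint8),cv2.MORPH_OPEN,np.ones((3,3)))
      m=cv2.connectedComponentsWithStats(blk); k=1+np.argmax(m[2][1:,4]); v,u=np.nonzero(m[1]==k)
      print('plat px',len(u),u.min(),u.max(),v.min(),v.max(),np.nanmedian(X[v,u],0))
      x0=np.array([572,-114,145.]);yaw=-1.
      for it in range(5):
        Rw=wellR(yaw);P=x0+12*Rw[:,2];w=[]
        for i,j in zip(u,v):
          oo,dd=ray(n,i,j); t=((P-oo)@Rw[:,2])/(dd@Rw[:,2]); w.append((oo+dd*t-P)@Rw)
        w=np.ascontiguousarray(np.array(w)[:,:2],dtype=np.float32); r=cv2.minAreaRect(w)
        Pc=P+Rw@np.r_[r[0],0]; oo,dd=ray(n,u.mean(),v.mean()); Pc=Pc+dd/dd[2]*(155.4-Pc[2]); x0=Pc-12*Rw[:,2]
        ang=r[2] if r[1][0]<r[1][1] else r[2]-90
        yaw+=ang*.8
        print('plat',x0.round(1),round(yaw,2),np.round(r[1],1),round(ang,2))
o=ctrl.get_obs();print(R.from_rotvec(o['orientation']).as_matrix().round(3))
E
```

```text
top -4 origin [ 573.1 -114.   149.7] ext [ 65.6 131.9  29.4] z 21.7
top -2 origin [ 573.1 -113.4  149.6] ext [ 65.7 131.5  28.5] z 21.4
top 0 origin [ 572.8 -113.   149.5] ext [ 65.7 131.5  28.9] z 21.3
orange 21 [573.  -67.4 154.6]
orange 35 [ 570.7 -162.3  151.9]
top [(np.int32(314), [346, 206, 29, 14])]
plat px 392 346 375 205 219 [ 571.07851112 -113.20621618  156.23174476]
plat [ 577.5 -114.3  145. ] -1.26 [74.  38.9] -0.32
plat [ 577.5 -114.4  145. ] -1.29 [74.2 39. ] -0.04
plat [ 577.5 -114.4  145. ] -1.29 [74.2 39. ] -0.01
plat [ 577.5 -114.4  145. ] -1.3 [74.2 39. ] -0.0
plat [ 577.5 -114.4  145. ] -1.3 [74.2 39. ] -0.0
scene -4 origin [ 576.1 -116.8  151.5] ext [ 69.1 130.4  16.7] z 22.7
scene -2 origin [ 576.1 -116.2  151.4] ext [ 68.9 130.2  16.9] z 23.3
scene 0 origin [ 576.7 -115.7  151.7] ext [ 69.9 130.   18.5] z 23.4
orange 15 [575.5 -66.3 151.5]
orange 0 
scene [(np.int32(81), [282, 212, 24, 11])]
[[ 0.91   0.414  0.   ]
 [ 0.414 -0.91   0.   ]
 [ 0.    -0.    -1.   ]]
```

```bash
cat >> h.py <<'E'
from scipy.linalg import logm,expm
W0=np.array([577.,-114.5,145.]);YAW=-1.3;RW=wellR(YAW)
def down(a): # tool y at angle a (deg), tool down
    c,s=np.cos(np.radians(a)),np.sin(np.radians(a)); return np.array([[-s,c,0],[c,s,0],[0,0,-1.]])
RINS=np.column_stack([RW[:,1],RW[:,0],-RW[:,2]])
def wellp(x,y,z): return W0+RW@np.array([x,y,z],float)
def grasp(o): M=R.from_rotvec(o['orientation']).as_matrix(); return np.array(o['ee_pos'])+163*M[:,2],M
def screw(targets,start=None,gp=True):
    """targets: list of (grasp point, R). prints constant row per segment."""
    o=ctrl.get_obs(); p,M=grasp(o) if start is None else start
    T0=np.eye(4);T0[:3,:3]=M;T0[:3,3]=p-163*M[:,2]
    for p,M in targets:
        T=np.eye(4);T[:3,:3]=M;T[:3,3]=np.array(p)-163*M[:,2]
        D=np.linalg.inv(T0)@T;w=np.degrees(R.from_matrix(D[:3,:3]).as_rotvec())
        L=np.real(logm(D)); N=int(np.ceil(max(np.linalg.norm(L[:3,3])/41,np.linalg.norm(w)/7.1,1)))
        E=expm(L/N); print(N,'rows offset',np.round(E[:3,3]/1000,4).tolist(),'twist',np.round(w/N,2).tolist(),' total mm',np.round(D[:3,3],1).tolist(),'deg',w.round(2).tolist())
        T0=T
E
python3 - <<'E'
from h import *
screw([((605.8,294.7,200),down(13.9))])
E
```

```text
25 rows offset [0.0402, -0.0039, 0.0017] twist [0.0, -0.0, -3.18]  total mm [673.4, -642.5, 41.7] deg [0.0, -0.0, -79.45]
```

>>> {"method": "send_rows", "body": {
  "rows": [
    {"offset": [0.04,-0.004,0],"twist": [0,0,-3.2]},
    {"offset": [0.04,-0.004,0],"twist": [0,0,-3.2]},
    {"offset": [0.04,-0.004,0],"twist": [0,0,-3.2]},
    {"offset": [0.04,-0.004,0],"twist": [0,0,-3.2]},
    {"offset": [0.04,-0.004,0],"twist": [0,0,-3.2]}
  ],
  "gripper": 0.0878
}}

```text
t: 1.42
ee_pos: [419.3, -451.5, 404.7]
orientation: [2.946, 1.081, -0.002]
ft_force: [0.0, -0.6, 0.3]
width: 87.5
```

>>> {"method": "send_rows", "body": {
  "rows": [
    {"offset": [0.04,-0.004,0],"twist": [0,0,-3.2]},
    {"offset": [0.04,-0.004,0],"twist": [0,0,-3.2]},
    {"offset": [0.04,-0.004,0],"twist": [0,0,-3.2]},
    {"offset": [0.04,-0.004,0],"twist": [0,0,-3.2]},
    {"offset": [0.04,-0.004,0],"twist": [0,0,-3.2]}
  ]
}}

```text
t: 1.83
ee_pos: [546.2, -286.4, 404.7]
orientation: [2.754, 1.498, -0.001]
ft_force: [0.0, -0.1, -0.6]
width: 87.3
```

>>> {"method": "send_rows", "body": {
  "rows": [
    {"offset": [0.04,-0.004,0],"twist": [0,0,-3.2]},
    {"offset": [0.04,-0.004,0],"twist": [0,0,-3.2]},
    {"offset": [0.04,-0.004,0],"twist": [0,0,-3.2]},
    {"offset": [0.04,-0.004,0],"twist": [0,0,-3.2]},
    {"offset": [0.04,-0.004,0],"twist": [0,0,-3.2]}
  ]
}}

```text
t: 2.25
ee_pos: [619.8, -92.2, 404.3]
orientation: [2.504, 1.883, 0.001]
ft_force: [0.3, -0.6, 0.2]
width: 87.7
```

```bash
python3 - <<'E'
from h import *
o=ctrl.get_obs();print(o['t'],grasp(o)[0].round(1),np.round(o['qpos'],2))
screw([((605.8,294.7,200),down(13.9))])
E
```

```text
2.25 [620.7 -93.2 241.3] [-0.17  0.42  1.63 -0.01  1.08  0.12]
10 rows offset [0.039, -0.0032, 0.004] twist [0.03, 0.04, -3.0]  total mm [368.0, -121.0, 38.7] deg [0.34, 0.37, -30.0]
```

>>> {"method": "send_rows", "body": {
  "rows": [
    {"offset": [0.039,-0.0032,0],"twist": [0.03,0.04,-3.0]},
    {"offset": [0.039,-0.0032,0],"twist": [0.03,0.04,-3.0]},
    {"offset": [0.039,-0.0032,0.004],"twist": [0.03,0.04,-3.0]},
    {"offset": [0.039,-0.0032,0.004],"twist": [0.03,0.04,-3.0]},
    {"offset": [0.039,-0.0032,0.004],"twist": [0.03,0.04,-3.0]}
  ]
}}

```text
t: 2.67
ee_pos: [639.1, 112.4, 392.7]
orientation: [2.222, 2.21, 0.007]
ft_force: [1.3, 0.5, -0.1]
width: 87.8
```

>>> {"method": "send_rows", "body": {
  "rows": [
    {"offset": [0.039,-0.0032,0.004],"twist": [0.03,0.04,-3.0]},
    {"offset": [0.039,-0.0032,0.004],"twist": [0.03,0.04,-3.0]},
    {"offset": [0.039,-0.0032,0.004],"twist": [0.03,0.04,-3.0]},
    {"offset": [0.039,-0.0032,0.004],"twist": [0.03,0.04,-3.0]},
    {"offset": [0.039,-0.0032,0.004],"twist": [0.03,0.04,-3.0]}
  ]
}}

```text
t: 3.08
ee_pos: [602.0, 314.3, 371.6]
orientation: [1.899, 2.496, 0.01]
ft_force: [-0.1, 0.5, 0.1]
width: 87.7
```

```bash
python3 - <<'E'
from h import *
o=ctrl.get_obs();print(o['t'],grasp(o)[0].round(1),np.round(o['qpos'],2))
screw([((605.8,294.7,60),down(13.9)),((605.8,294.7,23),down(13.9))])
E
```

```text
3.0833 [603.3 314.6 208.6] [ 0.46  0.54  1.53 -0.    1.07  0.2 ]
4 rows offset [-0.005, -0.0005, 0.0372] twist [0.12, 0.01, 0.39]  total mm [-19.9, -2.8, 148.6] deg [0.47, 0.03, 1.57]
1 rows offset [0.0, 0.0, 0.037] twist [0.0, 0.0, -0.0]  total mm [0.0, 0.0, 37.0] deg [0.0, 0.0, -0.0]
```

>>> {"method": "send_rows", "body": {
  "rows": [
    {"offset": [-0.01,-0.001,0.03],"twist": [0.2,0,0.8]},
    {"offset": [-0.01,-0.002,0.03],"twist": [0.2,0,0.8]},
    {"offset": [0,0,0.03],"twist": [0,0,0]},
    {"offset": [0,0,0.03],"twist": [0,0,0]},
    {"offset": [0,0,0],"twist": [0,0,0]}
  ]
}}

```text
t: 3.5
ee_pos: [601.9, 306.8, 249.6]
orientation: [1.915, 2.487, 0.014]
ft_force: [-1.6, -1.0, -1.3]
width: 87.9
```

```bash
python3 - <<'E'
from h import *
o=ctrl.get_obs();print(o['t'],grasp(o)[0].round(1))
screw([((605.8,294.7,23),down(13.9))])
E
```

```text
3.5 [603.1 307.6  86.6]
2 rows offset [-0.0064, 0.0002, 0.0318] twist [0.24, -0.1, 0.45]  total mm [-12.9, 0.2, 63.6] deg [0.47, -0.19, 0.89]
```

>>> {"method": "send_rows", "body": {
  "rows": [
    {"offset": [-0.008,0,0.015],"twist": [0.2,-0.1,0.4]},
    {"offset": [-0.005,0,0.015],"twist": [0.2,-0.1,0.4]},
    {"offset": [0,0,0.015],"twist": [0,0,0]},
    {"offset": [0,0,0.012],"twist": [0,0,0]},
    {"offset": [0,0,0],"twist": [0,0,0]}
  ]
}}

```text
t: 3.92
ee_pos: [607.1, 294.7, 192.4]
orientation: [1.934, 2.473, 0.005]
ft_force: [-1.3, -0.3, -0.4]
width: 87.7
```

```bash
python3 - <<'E'
from h import *
o=ctrl.get_obs();print(o['t'],grasp(o)[0].round(1))
screw([((605.8,294.7,23),down(13.9))])
E
```

```text
3.9167 [607.7 294.9  29.4]
1 rows offset [0.0003, -0.0013, 0.0064] twist [0.21, -0.03, 0.04]  total mm [0.3, -1.3, 6.4] deg [0.21, -0.03, 0.04]
```

Position good; final lowering, closing, and lifting.

>>> {"method": "send_rows", "body": {
  "rows": [
    {"offset": [0,-0.001,0.006],"twist": [0.2,0,0]},
    {"offset": [0,0,0],"twist": [0,0,0]},
    {"offset": [0,0,0],"twist": [0,0,0]},
    {"offset": [0,0,0],"twist": [0,0,0]},
    {"offset": [0,0,0],"twist": [0,0,0]}
  ]
}}

```text
t: 4.33
ee_pos: [607.2, 295.4, 188.1]
orientation: [1.934, 2.474, 0.006]
ft_force: [0.0, -0.4, -0.3]
width: 87.8
```

>>> {"method": "send_rows", "body": {
  "rows": [
    {"offset": [0,0,0],"twist": [0,0,0]},
    {"offset": [0,0,0],"twist": [0,0,0]},
    {"offset": [0,0,0],"twist": [0,0,0]},
    {"offset": [0,0,0],"twist": [0,0,0]},
    {"offset": [0,0,0],"twist": [0,0,0]}
  ],
  "gripper": 0.0
}}

```text
t: 4.75
ee_pos: [607.7, 295.9, 190.2]
orientation: [1.933, 2.473, 0.01]
ft_force: [-0.2, -0.6, -0.0]
width: 57.8
```

>>> {"method": "send_rows", "body": {
  "rows": [
    {"offset": [0,0,0],"twist": [0,0,0]},
    {"offset": [0,0,0],"twist": [0,0,0]},
    {"offset": [0,0,0],"twist": [0,0,0]},
    {"offset": [0,0,0],"twist": [0,0,0]},
    {"offset": [0,0,0],"twist": [0,0,0]}
  ]
}}

```text
t: 5.17
ee_pos: [607.7, 295.9, 190.3]
orientation: [1.933, 2.473, 0.01]
ft_force: [0.0, -0.3, 1.1]
width: 44.0
```

```bash
python3 - <<'E'
from h import *
o=ctrl.get_obs();p,M=grasp(o);print(o['t'],p.round(1),o['width'],np.degrees(np.arctan2(M[1,1],M[0,1])))
im,d=optics.get_image('top')
m=colour(im,95,135,80); m[:170]=0;m[230:]=0;m[:,:185]=0;m[:,260:]=0
print(np.count_nonzero(m))
# waypoints: lift, over the well high, tilted above mouth
screw([((606,294,260),down(13.9)),(wellp(0,0,110),RINS)])
E
```

```text
5.1667 [608.7 296.5  27.3] 43.96021828860586 13.970203190604066
40
6 rows offset [-0.0002, -0.0002, -0.0388] twist [0.06, -0.02, 0.01]  total mm [-1.0, -0.6, -232.7] deg [0.38, -0.12, 0.07]
11 rows offset [-0.0348, -0.0201, -0.0005] twist [-2.71, -0.36, 1.35]  total mm [-353.8, -258.0, 41.6] deg [-29.82, -3.98, 14.85]
```

>>> {"method": "send_rows", "body": {
  "rows": [
    {"offset": [0,0,-0.025],"twist": [0,0,0]},
    {"offset": [0,0,-0.04],"twist": [0,0,0]},
    {"offset": [0,0,-0.04],"twist": [0,0,0]},
    {"offset": [0,0,-0.04],"twist": [0,0,0]},
    {"offset": [0,0,-0.04],"twist": [0,0,0]}
  ]
}}

```text
t: 5.63
ee_pos: [603.5, 293.7, 367.6]
orientation: [-1.929, -2.468, 0.027]
ft_force: [1.2, -0.1, -3.0]
width: 43.8
```

>>> {"method": "send_rows", "body": {
  "rows": [
    {"offset": [-0.01,-0.005,-0.04],"twist": [0,0,0]},
    {"offset": [-0.035,-0.02,-0.005],"twist": [-2.7,-0.4,1.35]},
    {"offset": [-0.035,-0.02,0],"twist": [-2.7,-0.4,1.35]},
    {"offset": [-0.035,-0.02,0],"twist": [-2.7,-0.4,1.35]},
    {"offset": [-0.035,-0.02,0],"twist": [-2.7,-0.4,1.35]}
  ]
}}

```text
t: 6.05
ee_pos: [554.9, 132.1, 422.2]
orientation: [1.945, 2.272, 0.208]
ft_force: [0.0, -0.2, -1.9]
width: 43.7
```

```bash
python3 - <<'E'
from h import *
o=ctrl.get_obs();p,M=grasp(o);print(o['t'],p.round(1),o['width'],np.round(o['qpos'],2))
screw([(wellp(0,0,110),RINS)])
E
```

```text
6.05 [587.2 133.9 262.4] 43.724632276913454 [ 0.22  0.29  1.79 -0.04  0.86  0.09]
7 rows offset [-0.0333, -0.0201, -0.0003] twist [-2.64, -0.36, 1.41]  total mm [-222.4, -156.0, 14.4] deg [-18.45, -2.54, 9.84]
```

>>> {"method": "send_rows", "body": {
  "rows": [
    {"offset": [-0.033,-0.02,0],"twist": [-2.6,-0.4,1.4]},
    {"offset": [-0.033,-0.02,0],"twist": [-2.6,-0.4,1.4]},
    {"offset": [-0.033,-0.02,0],"twist": [-2.6,-0.4,1.4]},
    {"offset": [-0.033,-0.02,0],"twist": [-2.6,-0.4,1.4]},
    {"offset": [-0.033,-0.02,0],"twist": [-2.6,-0.4,1.4]}
  ]
}}

```text
t: 6.47
ee_pos: [470.5, -49.6, 396.9]
orientation: [1.947, 1.995, 0.431]
ft_force: [-0.1, -0.5, -1.9]
width: 43.6
```

>>> {"method": "send_rows", "body": {
  "rows": [
    {"offset": [-0.03,-0.02,0],"twist": [-2.6,-0.4,1.4]},
    {"offset": [-0.015,-0.01,0],"twist": [-1.3,-0.2,0.7]},
    {"offset": [0,0,0],"twist": [0,0,0]},
    {"offset": [0,0,0],"twist": [0,0,0]},
    {"offset": [0,0,0],"twist": [0,0,0]}
  ]
}}

```text
t: 6.88
ee_pos: [436.7, -101.3, 381.7]
orientation: [1.954, 1.904, 0.485]
ft_force: [0.8, 0.5, -1.9]
width: 44.1
```

```bash
python3 - <<'E'
from h import *
o=ctrl.get_obs();p,M=grasp(o);print(o['t'],p.round(1),o['width'],np.round(o['qpos'],2))
screw([(wellp(0,0,85),RINS)])
E
```

```text
6.8833 [ 516.1 -105.   239.4] 44.11981805706385 [-0.29  0.13  2.16  0.33  0.37 -0.54]
1 rows offset [-0.0097, 0.0038, 0.0273] twist [-0.8, 0.68, -0.03]  total mm [-9.7, 3.8, 27.3] deg [-0.8, 0.68, -0.03]
```

>>> {"method": "send_rows", "body": {
  "rows": [
    {"offset": [-0.005,0.002,0.01],"twist": [-0.4,0.35,0]},
    {"offset": [-0.005,0.002,0.015],"twist": [-0.4,0.35,0]},
    {"offset": [0,0,0],"twist": [0,0,0]},
    {"offset": [0,0,0],"twist": [0,0,0]},
    {"offset": [0,0,0],"twist": [0,0,0]}
  ]
}}

```text
t: 7.3
ee_pos: [455.8, -108.0, 363.2]
orientation: [1.939, 1.912, 0.514]
ft_force: [-0.4, 1.0, -2.0]
width: 44.0
```

```bash
python3 - <<'E'
from h import *
o=ctrl.get_obs();p,M=grasp(o);print(o['t'],p.round(1),o['width'],np.round(o['qpos'],2))
screw([(wellp(0,0,60),RINS)])
c=[]
for n,(a,b,cc,e) in (('top',(160,300,260,400)),('scene',(150,230,250,350))):
    im,d=optics.get_image(n);cv2.imwrite(f'pics/{n}1.png',im);np.save(f'pics/{n}1.npy',d)
    X=cloud(n,d);m=(colour(im,95,130,80)>0);m[:150]=0;m[260:]=0;m[:,:230]=0;m[:,400:]=0
    q=X[m];q=(q-W0)@RW; q=q[(np.abs(q)<130).all(1)];print(n,'blue in well',len(q),np.percentile(q,[3,50,97],axis=0).round(1).tolist() if len(q) else '')
    k=im[a:cc,b:e];k=cv2.resize(k,(400,int(400*k.shape[0]/k.shape[1])),interpolation=cv2.INTER_CUBIC);c.append(cv2.copyMakeBorder(k,0,420-k.shape[0],0,0,0))
cv2.imwrite('pics/crop2.png',cv2.convertScaleAbs(np.hstack(c),alpha=1.5))
E
```

```text
7.3 [ 537.4 -109.1  222.1] 43.99701998450702 [-0.3   0.2   2.14  0.45  0.33 -0.67]
1 rows offset [-0.0038, -0.0041, 0.0266] twist [0.03, -0.29, 0.39]  total mm [-3.8, -4.1, 26.6] deg [0.03, -0.29, 0.39]
top blue in well 220 [[-17.9, -14.1, 65.3], [6.9, 40.4, 89.6], [24.4, 54.1, 92.7]]
scene blue in well 426 [[-2.9, -44.9, 60.9], [26.7, -13.2, 75.2], [31.8, 47.8, 88.5]]
```

View pics/crop2.png

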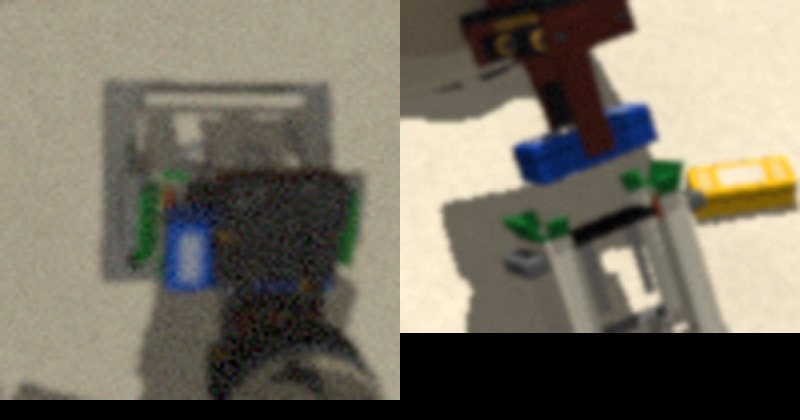

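>>> {"method": "send_rows", "body": {
  "rows": [
    {"offset": [-0.002,-0.002,0.005],"twist": [0,-0.15,0.2]},
    {"offset": [-0.002,-0.002,0.005],"twist": [0,-0.15,0.2]},
    {"offset": [0,0,0],"twist": [0,0,0]},
    {"offset": [0,0,0],"twist": [0,0,0]},
    {"offset": [0,0,0],"twist": [0,0,0]}
  ]
}}

```text
t: 7.82
ee_pos: [456.9, -111.7, 352.8]
orientation: [1.944, 1.901, 0.511]
ft_force: [0.5, -0.2, -1.7]
width: 44.2
```

```bash
cat > st.py <<'E'
from h import *
import sys
o=ctrl.get_obs();p,M=grasp(o);print(round(o['t'],2),'w',round(o['width'],1),'grasp in well',((p-W0)@RW).round(1),'F in well',(np.array(o['ft_force'])@RW).round(1),'q',np.round(o['qpos'],2))
screw([(wellp(0,0,float(sys.argv[1])),RINS)])
E
python3 st.py 40
```

```text
7.82 w 44.2 grasp in well [ 0.3 -0.  77. ] F in well [-0.4 -0.2 -1.7] q [-0.3   0.22  2.14  0.48  0.3  -0.7 ]
1 rows offset [-0.0001, 0.0001, 0.037] twist [0.14, 0.05, 0.03]  total mm [-0.1, 0.1, 37.0] deg [0.14, 0.05, 0.03]
```

```bash
cat > kin.py <<'E'
from h import *
from scipy.optimize import least_squares
E_=lambda a,t:R.from_euler(a,t).as_matrix()
def fk(q,k):
    a1,d1,L2,L3,e3,d6=k
    A=E_('z',q[0]);B=A@E_('y',q[1]);C=B@E_('y',q[2]);D=C@E_('z',q[3])@E_('y',q[4])
    T=D@E_('z',q[5])
    return A@[a1,0,d1]+B@[0,0,L2]+C@[e3,0,L3]+D@[0,0,d6],T
data=[([-1.163,.424,1.631,0,1.089,-.019],[258.6,-568.7,403.9]),([-.17,.42,1.63,-.01,1.08,.12],[619.8,-92.2,404.3]),([.46,.54,1.53,0,1.07,.2],[602,314.3,371.6]),([.22,.29,1.79,-.04,.86,.09],[554.9,132.1,422.2]),([-.29,.13,2.16,.33,.37,-.54],[436.7,-101.3,381.7]),([-.30,.20,2.14,.45,.33,-.67],[455.8,-108,363.2])]
o=ctrl.get_obs();data.append((o['qpos'],o['ee_pos']))
s=least_squares(lambda k:np.concatenate([fk(q,k)[0]-p for q,p in data]),[0,300,400,400,0,100],x_scale=100)
K=s.x
T=fk(o['qpos'],K)[1];Mt=R.from_rotvec(o['orientation']).as_matrix()
RT=T.T@Mt
lo=[-3,-.9,.09,-1.31,.11,-2.54];hi=[3,2.11,2.58,4.45,2.69,2.54]
def ik(g,M,q0):
    p=np.array(g)-163*M[:,2]
    f=lambda q:np.r_[fk(q,K)[0]-p,200*R.from_matrix((fk(q,K)[1]@RT).T@M).as_rotvec()]
    r=least_squares(f,np.clip(q0,np.array(lo)+1e-3,np.array(hi)-1e-3),bounds=(lo,hi));return r.x,np.abs(r.fun).max()
if __name__=='__main__':
    print(K.round(1),np.abs(s.fun).max().round(1)); print(RT.round(3))
    for tilt in(0,-15,15):
        q=np.array(o['qpos'])
        M=RINS@R.from_euler('y',tilt,degrees=True).as_matrix()
        for z in(77,50,25,0,-13):
            q,e=ik(wellp(0,0,z),M,q);print(tilt,z,q.round(2),e.round(2))
E
python3 kin.py
```

```text
[-70.1 403.2 606.6 558.5 110.9 193.9] 15.1
[[-0. -1. -0.]
 [ 1. -0.  0.]
 [-0. -0.  1.]]
0 77 [-0.3   0.22  2.14  0.46  0.31 -0.68] 0.0
0 50 [-0.29  0.28  2.13  0.53  0.26 -0.74] 0.0
0 25 [-0.28  0.34  2.11  0.61  0.22 -0.82] 0.0
0 0 [-0.27  0.39  2.1   0.7   0.19 -0.91] 0.0
0 -13 [-0.27  0.42  2.09  0.76  0.18 -0.97] 0.0
-15 77 [-0.05  0.23  2.16 -0.86  0.33  0.81] 0.0
-15 50 [-0.05  0.29  2.14 -0.97  0.3   0.93] 0.0
-15 25 [-0.05  0.35  2.13 -1.08  0.28  1.05] 0.0
-15 0 [-0.04  0.4   2.11 -1.2   0.27  1.17] 0.0
-15 -13 [-0.04  0.43  2.1  -1.26  0.26  1.23] 0.0
15 77 [-0.51  0.29  2.07  0.89  0.63 -1.25] 0.0
15 50 [-0.49  0.34  2.06  0.93  0.59 -1.3 ] 0.0
15 25 [-0.48  0.39  2.04  0.98  0.56 -1.34] 0.0
15 0 [-0.47  0.45  2.03  1.03  0.54 -1.39] 0.0
15 -13 [-0.46  0.47  2.02  1.06  0.53 -1.41] 0.0
```

>>> {"method": "send_rows", "body": {
  "rows": [
    {"offset": [0,0,0.006],"twist": [0.1,0,0]},
    {"offset": [0,0,0.006],"twist": [0,0,0]},
    {"offset": [0,0,0.006],"twist": [0,0,0]},
    {"offset": [0,0,0.006],"twist": [0,0,0]},
    {"offset": [0,0,0.006],"twist": [0,0,0]}
  ]
}}

```text
t: 8.23
ee_pos: [473.2, -112.4, 325.5]
orientation: [1.944, 1.9, 0.51]
ft_force: [-0.5, 0.1, -1.7]
width: 43.7
```

```bash
python3 st.py 20
```

```text
8.23 w 43.7 grasp in well [ 0.7 -0.6 45.2] F in well [-1.3  0.1 -1.3] q [-0.29  0.29  2.13  0.57  0.25 -0.79]
1 rows offset [0.0003, -0.0004, 0.0252] twist [0.14, 0.11, 0.01]  total mm [0.3, -0.4, 25.2] deg [0.14, 0.11, 0.01]
```

>>> {"method": "send_rows", "body": {
  "rows": [
    {"offset": [0.0003,-0.0004,0.006],"twist": [0.1,0.1,0]},
    {"offset": [0,0,0.006],"twist": [0,0,0]},
    {"offset": [0,0,0.006],"twist": [0,0,0]},
    {"offset": [0,0,0.006],"twist": [0,0,0]},
    {"offset": [0,0,0.006],"twist": [0,0,0]}
  ]
}}

```text
t: 8.65
ee_pos: [488.9, -112.6, 297.2]
orientation: [1.946, 1.901, 0.511]
ft_force: [-3.1, 0.4, 4.3]
width: 43.8
```

```bash
python3 st.py -10
```

```text
8.65 w 43.8 grasp in well [ 0.1 -0.2 12.9] F in well [-0.5  0.3  5.3] q [-0.28  0.37  2.11  0.71  0.2  -0.93]
1 rows offset [0.0001, 0.0001, 0.0229] twist [0.08, 0.03, -0.01]  total mm [0.1, 0.1, 22.9] deg [0.08, 0.03, -0.01]
```

>>> {"method": "send_rows", "body": {
  "rows": [
    {"offset": [0,0,0.005],"twist": [0,0,0]},
    {"offset": [0,0,0.005],"twist": [0,0,0]},
    {"offset": [0,0,0.005],"twist": [0,0,0]},
    {"offset": [0,0,0.005],"twist": [0,0,0]},
    {"offset": [0,0,0.004],"twist": [0,0,0]}
  ]
}}

```text
t: 9.07
ee_pos: [502.2, -112.8, 274.1]
orientation: [1.946, 1.9, 0.51]
ft_force: [-4.0, 1.7, 5.7]
width: 43.8
```

```bash
python3 - <<'E'
import runpy,sys
sys.argv=['st',"-12"];runpy.run_path('st.py')
from h import *
im,d=optics.get_image('scene');cv2.imwrite('pics/scene2.png',im);np.save('pics/scene2.npy',d)
cv2.imwrite('pics/crop3.png',cv2.convertScaleAbs(cv2.resize(im[150:290,230:350],None,fx=4,fy=4,interpolation=cv2.INTER_CUBIC),alpha=1.4))
E
```

```text
9.07 w 43.8 grasp in well [  0.1  -0.3 -13.8] F in well [-0.7  1.6  6.9] q [-0.27  0.43  2.09  0.86  0.16 -1.08]
1 rows offset [0.0, 0.0002, -0.0018] twist [0.09, 0.09, -0.03]  total mm [0.0, 0.2, -1.8] deg [0.09, 0.09, -0.03]
```

View pics/crop3.png

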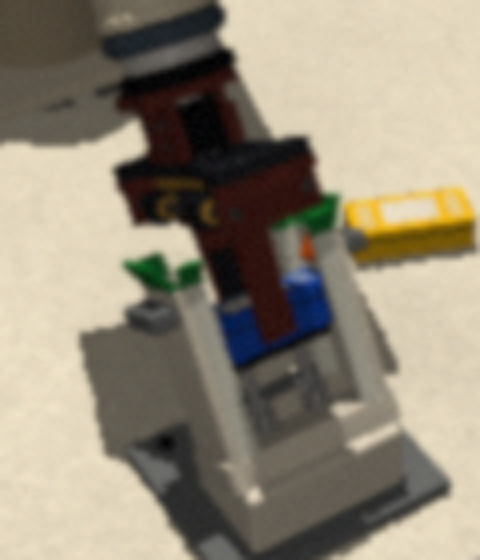

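>>> {"method": "send_rows", "body": {
  "rows": [
    {"offset": [0,0,0],"twist": [0,0,0]},
    {"offset": [0,0,0],"twist": [0,0,0]},
    {"offset": [0,0,0],"twist": [0,0,0]},
    {"offset": [0,0,0],"twist": [0,0,0]},
    {"offset": [0,0,0],"twist": [0,0,0]}
  ],
  "gripper": 0.0878
}}

```text
t: 9.53
ee_pos: [503.3, -113.0, 273.2]
orientation: [1.946, 1.9, 0.509]
ft_force: [-1.4, 0.8, -0.6]
width: 73.8
```

>>> {"method": "send_rows", "body": {
  "rows": [
    {"offset": [0,0,0],"twist": [0,0,0]},
    {"offset": [0,0,0],"twist": [0,0,0]},
    {"offset": [0,0,0],"twist": [0,0,0]},
    {"offset": [0,0,0],"twist": [0,0,0]},
    {"offset": [0,0,0],"twist": [0,0,0]}
  ]
}}

```text
t: 9.95
ee_pos: [503.4, -113.1, 273.6]
orientation: [1.945, 1.899, 0.509]
ft_force: [0.7, 0.7, -0.5]
width: 87.8
```

```bash
python3 - <<'E'
import runpy,sys
sys.argv=['st',"80"];runpy.run_path('st.py')
from h import *
im,d=optics.get_image('scene')
for D,i in ((np.load('pics/scene2.npy'),cv2.imread('pics/scene2.png')),(d,im)):
    X=cloud('scene',D);q=(X[colour(i,95,130,80)>0]-W0)@RW;q=q[(np.abs(q)<70).all(1)];print(len(q),np.percentile(q,[3,50,97],axis=0).round(1).tolist())
E
```

```text
9.95 w 87.8 grasp in well [  0.9  -0.7 -14.8] F in well [ 0.4  0.7 -0.8] q [-0.27  0.43  2.09  0.86  0.16 -1.08]
3 rows offset [0.0, -0.0001, -0.0316] twist [0.05, 0.05, -0.01]  total mm [0.0, -0.3, -94.8] deg [0.14, 0.15, -0.04]
265 [[-6.8, -33.4, -38.7], [22.6, 14.0, -22.6], [29.0, 40.5, -9.6]]
238 [[12.0, -33.7, -29.8], [22.6, -11.3, -13.5], [47.6, 37.0, -0.7]]
```

>>> {"method": "send_rows", "body": {
  "rows": [
    {"offset": [0,0,-0.015],"twist": [0,0,0]},
    {"offset": [0,0,-0.025],"twist": [0,0,0]},
    {"offset": [0,0,-0.03],"twist": [0,0,0]},
    {"offset": [0,0,-0.03],"twist": [0,0,0]},
    {"offset": [0,0,-0.03],"twist": [0,0,0]}
  ]
}}

```text
t: 10.42
ee_pos: [436.7, -111.1, 384.3]
orientation: [1.955, 1.906, 0.5]
ft_force: [-0.2, -0.0, -0.3]
width: 87.9
```

```bash
python3 - <<'E'
import runpy,sys
sys.argv=['st',"80"];runpy.run_path('st.py')
from h import *
im,d=optics.get_image('scene');cv2.imwrite('pics/scene3.png',im)
X=cloud('scene',d);q=(X[colour(im,95,130,80)>0]-W0)@RW;q=q[(np.abs(q)<70).all(1)];print(len(q),np.percentile(q,[3,50,97],axis=0).round(1).tolist())
cv2.imwrite('pics/crop4.png',cv2.convertScaleAbs(cv2.resize(im[150:290,230:350],None,fx=4,fy=4,interpolation=cv2.INTER_CUBIC),alpha=1.4))
im,d=optics.get_image('top');print('yel',rects('top',im,20,35))
screw([((454.4,103.1,200),down(-22.9)),((454.4,103.1,24),down(-22.9))])
E
```

```text
10.42 w 87.9 grasp in well [ -3.5  -0.2 114.4] F in well [-0.4 -0.  -0.2] q [-0.32  0.13  2.15  0.38  0.39 -0.61]
1 rows offset [-0.0001, 0.0022, 0.0344] twist [-0.57, 0.12, -0.11]  total mm [-0.1, 2.2, 34.4] deg [-0.57, 0.12, -0.11]
361 [[5.1, -32.3, -29.5], [22.7, 2.6, -13.3], [25.6, 37.0, -0.8]]
yel [(array([454.1, 103. ]), array([45.7, 99. ]), 66.7), (array([470.4, 270.9]), array([43.5, 99.6]), 92.4), (array([614.1, 113.6]), array([ 45.8, 100.1]), 113.0)]
6 rows offset [0.0357, -0.0049, 0.0033] twist [4.92, -0.91, 3.5]  total mm [214.8, -1.4, 26.5] deg [29.53, -5.45, 20.99]
5 rows offset [0.0, 0.0, 0.0352] twist [0.0, 0.0, -0.0]  total mm [0.0, 0.0, 176.0] deg [0.0, 0.0, -0.0]
```

View pics/crop4.png

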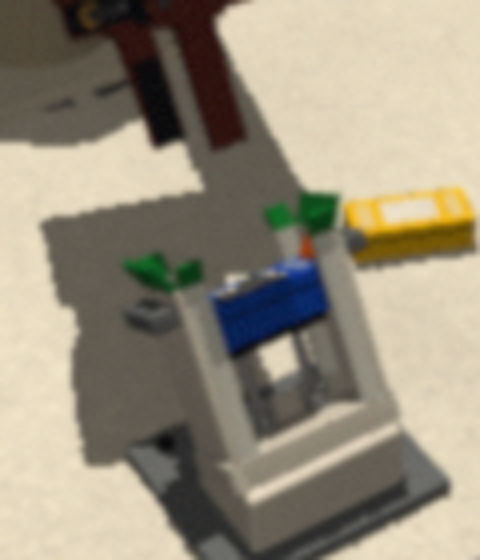

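>>> {"method": "send_rows", "body": {
  "rows": [
    {"offset": [0.035,-0.005,0.003],"twist": [4.9,-0.9,3.5]},
    {"offset": [0.035,-0.005,0.003],"twist": [4.9,-0.9,3.5]},
    {"offset": [0.035,-0.005,0.003],"twist": [4.9,-0.9,3.5]},
    {"offset": [0.035,-0.005,0.003],"twist": [4.9,-0.9,3.5]},
    {"offset": [0.035,-0.005,0.003],"twist": [4.9,-0.9,3.5]}
  ]
}}

```text
t: 10.93
ee_pos: [440.2, 18.7, 370.1]
orientation: [2.383, 1.827, 0.217]
ft_force: [1.0, 0.1, -0.2]
width: 87.7
```

>>> {"method": "send_rows", "body": {
  "rows": [
    {"offset": [0.03,-0.005,0.003],"twist": [4.9,-0.9,3.5]},
    {"offset": [0,0,0],"twist": [0,0,0]},
    {"offset": [0,0,0],"twist": [0,0,0]},
    {"offset": [0,0,0],"twist": [0,0,0]},
    {"offset": [0,0,0],"twist": [0,0,0]}
  ]
}}

```text
t: 11.35
ee_pos: [445.1, 55.9, 362.9]
orientation: [2.497, 1.804, 0.117]
ft_force: [0.1, -0.0, 0.0]
width: 88.0
```

```bash
python3 - <<'E'
from h import *
o=ctrl.get_obs();print(o['t'],grasp(o)[0].round(1),np.round(o['qpos'],2))
screw([((454.2,103.1,60),down(-23.1))])
E
```

```text
11.35 [460.7  55.3 200.6] [ 0.1   0.21  2.07 -0.02  0.77  0.43]
4 rows offset [0.0112, -0.0039, 0.035] twist [1.31, -0.44, 1.2]  total mm [43.9, -19.1, 139.9] deg [5.23, -1.78, 4.8]
```

>>> {"method": "send_rows", "body": {
  "rows": [
    {"offset": [0.015,-0.005,0.025],"twist": [1.8,-0.6,1.6]},
    {"offset": [0.015,-0.005,0.025],"twist": [1.8,-0.6,1.6]},
    {"offset": [0.015,-0.005,0.025],"twist": [1.8,-0.6,1.6]},
    {"offset": [0,0,0.02],"twist": [0,0,0]},
    {"offset": [0,0,0],"twist": [0,0,0]}
  ]
}}

```text
t: 11.77
ee_pos: [452.7, 99.4, 266.2]
orientation: [-2.63, -1.717, -0.007]
ft_force: [-0.6, 0.7, -0.4]
width: 88.0
```

```bash
cat > sy.py <<'E'
from h import *
import sys
o=ctrl.get_obs();p,M=grasp(o);print(o['t'],p.round(1),np.round(o['qpos'],2),o['width'])
screw([((454.2,103.1,float(sys.argv[1])),down(-23.1))])
E
python3 sy.py 24
```

```text
11.7667 [453.3  99.8 103.2] [0.19 0.42 2.07 0.   0.65 0.6 ] 87.98294929983165
2 rows offset [0.0019, -0.0001, 0.0396] twist [0.06, -0.11, -0.31]  total mm [3.7, -0.3, 79.3] deg [0.12, -0.21, -0.62]
```

>>> {"method": "send_rows", "body": {
  "rows": [
    {"offset": [0.002,0,0.02],"twist": [0.1,-0.1,-0.3]},
    {"offset": [0.002,0,0.02],"twist": [0,-0.1,-0.3]},
    {"offset": [0,0,0.018],"twist": [0,0,0]},
    {"offset": [0,0,0.01],"twist": [0,0,0]},
    {"offset": [0,0,0],"twist": [0,0,0]}
  ]
}}

```text
t: 12.18
ee_pos: [456.3, 98.6, 198.8]
orientation: [2.623, 1.724, 0.009]
ft_force: [-0.1, 0.2, 0.5]
width: 87.8
```

```bash
python3 sy.py 24
```

```text
12.1833 [457.3  98.8  35.8] [0.19 0.56 2.08 0.   0.5  0.59] 87.80576091084819
1 rows offset [0.0033, -0.0037, 0.0118] twist [0.29, -0.2, -0.26]  total mm [3.3, -3.7, 11.8] deg [0.29, -0.2, -0.26]
```

>>> {"method": "send_rows", "body": {
  "rows": [
    {"offset": [0.003,-0.003,0.006],"twist": [0.3,-0.2,-0.2]},
    {"offset": [0.001,0,0.005],"twist": [0,0,0]},
    {"offset": [0,0,0],"twist": [0,0,0]},
    {"offset": [0,0,0],"twist": [0,0,0]},
    {"offset": [0,0,0],"twist": [0,0,0]}
  ]
}}

```text
t: 12.6
ee_pos: [456.4, 102.7, 190.3]
orientation: [2.623, 1.727, 0.006]
ft_force: [-0.3, -0.4, 0.2]
width: 87.7
```

```bash
python3 sy.py 24
```

```text
12.6 [457.1 102.9  27.3] [0.2  0.58 2.07 0.   0.48 0.6 ] 87.72529085426729
1 rows offset [-0.0005, -0.0022, 0.0033] twist [0.19, -0.14, -0.16]  total mm [-0.5, -2.2, 3.3] deg [0.19, -0.14, -0.16]
```

>>> {"method": "send_rows", "body": {
  "rows": [
    {"offset": [0,-0.002,0.001],"twist": [0.2,-0.1,0]},
    {"offset": [0,0,0],"twist": [0,0,0]},
    {"offset": [0,0,0],"twist": [0,0,0]},
    {"offset": [0,0,0],"twist": [0,0,0]},
    {"offset": [0,0,0],"twist": [0,0,0]}
  ],
  "gripper": 0.0
}}

```text
t: 13.02
ee_pos: [454.9, 103.9, 190.7]
orientation: [2.623, 1.729, 0.004]
ft_force: [-0.4, 0.0, 0.2]
width: 57.8
```

>>> {"method": "send_rows", "body": {
  "rows": [
    {"offset": [0,0,0],"twist": [0,0,0]},
    {"offset": [0,0,0],"twist": [0,0,0]},
    {"offset": [0,0,0],"twist": [0,0,0]},
    {"offset": [0,0,0],"twist": [0,0,0]},
    {"offset": [0,0,0],"twist": [0,0,0]}
  ]
}}

```text
t: 13.43
ee_pos: [454.9, 103.9, 190.8]
orientation: [2.623, 1.729, 0.004]
ft_force: [-0.5, -0.3, 1.0]
width: 43.7
```

```bash
python3 sy.py 240; python3 - <<'E'
from h import *
M=down(-23.1)
o=ctrl.get_obs();p,M=grasp(o)
screw([(wellp(0,0,115),RINS)],start=(np.array([p[0],p[1],225]),M))
E
```

```text
13.4333 [455.2 104.2  27.8] [0.2  0.58 2.08 0.   0.48 0.6 ] 43.71575425675939
6 rows offset [-0.0001, -0.0, -0.0354] twist [0.02, -0.02, -0.02]  total mm [-0.6, 0.1, -212.2] deg [0.09, -0.12, -0.12]
6 rows offset [-0.0357, 0.006, 0.0011] twist [-4.92, 0.94, -3.57]  total mm [-204.5, 69.4, 1.9] deg [-29.52, 5.64, -21.44]
```

>>> {"method": "send_rows", "body": {
  "rows": [
    {"offset": [0,0,-0.025],"twist": [0,0,0]},
    {"offset": [0,0,-0.04],"twist": [0,0,0]},
    {"offset": [0,0,-0.04],"twist": [0,0,0]},
    {"offset": [0,0,-0.04],"twist": [0,0,0]},
    {"offset": [0,0,-0.04],"twist": [0,0,0]}
  ]
}}

```text
t: 13.85
ee_pos: [451.6, 103.0, 373.0]
orientation: [-2.616, -1.724, 0.03]
ft_force: [0.9, -0.3, -1.0]
width: 43.9
```

```bash
python3 st.py 115
```

```text
13.85 w 43.9 grasp in well [-83.2 214.  123.1] F in well [ 0.3 -0.3 -1.4] q [0.2  0.24 2.   0.   0.93 0.6 ]
6 rows offset [-0.0353, 0.007, -0.0011] twist [-5.13, 1.03, -3.55]  total mm [-202.5, 71.8, -11.7] deg [-30.75, 6.18, -21.32]
```

>>> {"method": "send_rows", "body": {
  "rows": [
    {"offset": [-0.035,0.007,-0.005],"twist": [-5.1,1.0,-3.5]},
    {"offset": [-0.035,0.007,-0.003],"twist": [-5.1,1.0,-3.5]},
    {"offset": [-0.035,0.007,-0.001],"twist": [-5.1,1.0,-3.5]},
    {"offset": [-0.035,0.007,-0.001],"twist": [-5.1,1.0,-3.5]},
    {"offset": [-0.035,0.007,-0.001],"twist": [-5.1,1.0,-3.5]}
  ]
}}

```text
t: 14.27
ee_pos: [437.6, -58.5, 396.8]
orientation: [2.087, 1.886, 0.421]
ft_force: [0.5, 1.7, -2.9]
width: 43.6
```

>>> {"method": "send_rows", "body": {
  "rows": [
    {"offset": [-0.03,0.005,0],"twist": [-5.0,1.0,-3.5]},
    {"offset": [0,0,0],"twist": [0,0,0]},
    {"offset": [0,0,0],"twist": [0,0,0]},
    {"offset": [0,0,0],"twist": [0,0,0]},
    {"offset": [0,0,0],"twist": [0,0,0]}
  ]
}}

```text
t: 14.68
ee_pos: [436.6, -79.0, 396.5]
orientation: [2.027, 1.894, 0.469]
ft_force: [0.7, -0.1, -2.6]
width: 43.6
```

```bash
python3 st.py 100
```

```text
14.68 w 43.6 grasp in well [ -5.7  31.8 125.6] F in well [-0.7 -0.1 -2.6] q [-0.23  0.1   2.14  0.21  0.45 -0.33]
2 rows offset [-0.0162, -0.0007, 0.0128] twist [-1.61, 0.13, -1.27]  total mm [-32.3, -0.6, 25.6] deg [-3.21, 0.27, -2.54]
```

>>> {"method": "send_rows", "body": {
  "rows": [
    {"offset": [-0.011,0,0.008],"twist": [-1.1,0.1,-0.9]},
    {"offset": [-0.011,0,0.008],"twist": [-1.1,0.1,-0.9]},
    {"offset": [-0.011,0,0.008],"twist": [-1.1,0.1,-0.9]},
    {"offset": [0,0,0],"twist": [0,0,0]},
    {"offset": [0,0,0],"twist": [0,0,0]}
  ]
}}

```text
t: 15.1
ee_pos: [447.3, -107.7, 373.4]
orientation: [1.941, 1.915, 0.513]
ft_force: [-0.0, 0.6, -2.0]
width: 43.6
```

```bash
python3 st.py 80
```

```text
15.1 w 43.6 grasp in well [ 1.3  5.  99.7] F in well [-1.1  0.6 -1.7] q [-0.3   0.16  2.15  0.42  0.36 -0.65]
1 rows offset [-0.0039, -0.0018, 0.0196] twist [-0.15, -0.4, 0.43]  total mm [-3.9, -1.8, 19.6] deg [-0.15, -0.4, 0.43]
```

>>> {"method": "send_rows", "body": {
  "rows": [
    {"offset": [-0.002,-0.001,0.01],"twist": [-0.1,-0.2,0.2]},
    {"offset": [-0.002,-0.001,0.01],"twist": [0,-0.2,0.2]},
    {"offset": [0,0,0],"twist": [0,0,0]},
    {"offset": [0,0,0],"twist": [0,0,0]},
    {"offset": [0,0,0],"twist": [0,0,0]}
  ]
}}

```text
t: 15.52
ee_pos: [456.7, -109.0, 353.2]
orientation: [1.948, 1.908, 0.509]
ft_force: [0.1, 0.6, -2.2]
width: 43.9
```

```bash
python3 - <<'E'
import runpy,sys
sys.argv=['st',"60"];runpy.run_path('st.py')
from h import *
for n in('scene','top'):
    im,d=optics.get_image(n);X=cloud(n,d);q=(X[colour(im,20,35,110)>0]-W0)@RW;q=q[(np.abs(q)<np.array([60,70,110])).all(1)];print(n,len(q),np.percentile(q,[3,50,97],axis=0).round(1).tolist())
E
```

```text
15.52 w 43.9 grasp in well [-0.8  3.1 77.5] F in well [-1.1  0.6 -2. ] q [-0.3   0.22  2.14  0.46  0.31 -0.69]
1 rows offset [-0.0028, 0.0003, 0.0175] twist [-0.22, -0.15, 0.06]  total mm [-2.8, 0.3, 17.5] deg [-0.22, -0.15, 0.06]
scene 466 [[-11.1, -47.6, 49.7], [21.3, -15.8, 64.8], [25.1, 49.0, 78.7]]
top 258 [[-26.4, -14.3, 23.2], [2.0, 38.4, 80.1], [19.4, 51.5, 83.4]]
```

>>> {"method": "send_rows", "body": {
  "rows": [
    {"offset": [-0.002,0.0005,0.006],"twist": [-0.2,-0.1,0]},
    {"offset": [0,0,0.006],"twist": [0,0,0]},
    {"offset": [0,0,0.006],"twist": [0,0,0]},
    {"offset": [0,0,0.006],"twist": [0,0,0]},
    {"offset": [0,0,0.004],"twist": [0,0,0]}
  ]
}}

```text
t: 16.03
ee_pos: [472.4, -112.0, 328.9]
orientation: [1.943, 1.9, 0.512]
ft_force: [-0.2, -0.4, -2.0]
width: 43.8
```

```bash
python3 st.py 20
```

```text
16.03 w 43.8 grasp in well [ 2.  -0.1 48.5] F in well [-1.2 -0.4 -1.7] q [-0.29  0.28  2.13  0.56  0.25 -0.78]
1 rows offset [-0.0001, -0.0015, 0.0285] twist [0.23, 0.06, 0.05]  total mm [-0.1, -1.5, 28.5] deg [0.23, 0.06, 0.05]
```

>>> {"method": "send_rows", "body": {
  "rows": [
    {"offset": [0,-0.0015,0.004],"twist": [0.2,0.1,0]},
    {"offset": [0,0,0.006],"twist": [0,0,0]},
    {"offset": [0,0,0.006],"twist": [0,0,0]},
    {"offset": [0,0,0.006],"twist": [0,0,0]},
    {"offset": [0,0,0.006],"twist": [0,0,0]}
  ]
}}

```text
t: 16.45
ee_pos: [485.7, -112.1, 302.2]
orientation: [1.946, 1.904, 0.512]
ft_force: [-3.9, 1.0, 4.4]
width: 44.1
```

```bash
python3 st.py -10
```

```text
16.45 w 44.1 grasp in well [-0.4  0.7 18.8] F in well [-1.2  0.9  5.8] q [-0.28  0.35  2.12  0.68  0.21 -0.9 ]
1 rows offset [-0.0004, 0.0005, 0.0288] twist [0.02, -0.1, 0.03]  total mm [-0.4, 0.5, 28.8] deg [0.02, -0.1, 0.03]
```

>>> {"method": "send_rows", "body": {
  "rows": [
    {"offset": [-0.0004,0.0005,0.006],"twist": [0,-0.1,0]},
    {"offset": [0,0,0.006],"twist": [0,0,0]},
    {"offset": [0,0,0.006],"twist": [0,0,0]},
    {"offset": [0,0,0.006],"twist": [0,0,0]},
    {"offset": [0,0,0.005],"twist": [0,0,0]}
  ]
}}

```text
t: 16.87
ee_pos: [501.4, -112.3, 275.4]
orientation: [1.946, 1.904, 0.511]
ft_force: [-5.3, 0.1, 5.3]
width: 44.4
```

```bash
cat > chk.py <<'E'
import runpy,sys
sys.argv=['st',"-13"];runpy.run_path('st.py')
from h import *
im,d=optics.get_image('scene');X=cloud('scene',d)
for nm,a,b in(('yel',20,35),('blue',95,130)):
    q=(X[colour(im,a,b,90)>0]-W0)@RW;q=q[(np.abs(q)<np.array([45,55,90])).all(1)];print(nm,len(q),np.percentile(q,[3,50,97],axis=0).round(1).tolist() if len(q) else '')
cv2.imwrite('pics/crop5.png',cv2.convertScaleAbs(cv2.resize(im[150:290,230:350],None,fx=4,fy=4,interpolation=cv2.INTER_CUBIC),alpha=1.4))
E
python3 chk.py
```

```text
16.87 w 44.4 grasp in well [ -0.3   0.7 -12.3] F in well [-1.9 -0.1  7.2] q [-0.27  0.42  2.1   0.85  0.17 -1.06]
1 rows offset [-0.0005, 0.0003, 0.0007] twist [-0.02, -0.07, 0.02]  total mm [-0.5, 0.3, 0.7] deg [-0.02, -0.07, 0.02]
yel 270 [[-19.5, -34.4, -35.6], [22.2, 14.1, -19.3], [28.3, 43.9, -8.3]]
blue 303 [[20.1, -32.5, -68.3], [22.7, 1.3, -54.1], [25.7, 36.2, -40.2]]
```

View pics/crop5.png

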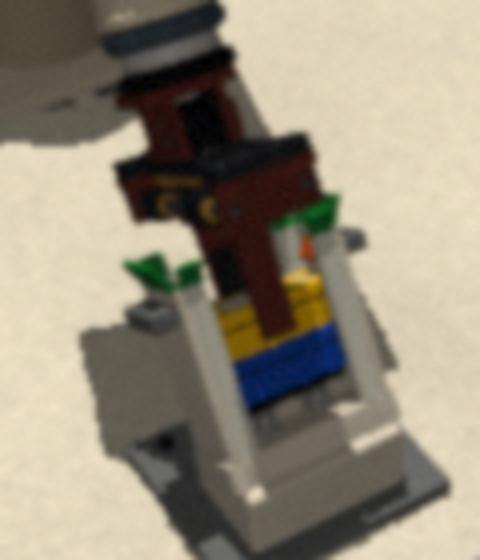

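>>> {"method": "send_rows", "body": {
  "rows": [
    {"offset": [0,0,0],"twist": [0,0,0]},
    {"offset": [0,0,0],"twist": [0,0,0]},
    {"offset": [0,0,0],"twist": [0,0,0]},
    {"offset": [0,0,0],"twist": [0,0,0]},
    {"offset": [0,0,0],"twist": [0,0,0]}
  ],
  "gripper": 0.0878
}}

```text
t: 17.33
ee_pos: [502.9, -112.9, 274.6]
orientation: [1.946, 1.902, 0.509]
ft_force: [0.2, 0.5, 1.1]
width: 73.3
```

>>> {"method": "send_rows", "body": {
  "rows": [
    {"offset": [0,0,0],"twist": [0,0,0]},
    {"offset": [0,0,0],"twist": [0,0,0]},
    {"offset": [0,0,0],"twist": [0,0,0]},
    {"offset": [0,0,0],"twist": [0,0,0]},
    {"offset": [0,0,0],"twist": [0,0,0]}
  ]
}}

```text
t: 17.75
ee_pos: [503.0, -112.9, 275.2]
orientation: [1.945, 1.901, 0.51]
ft_force: [-0.4, 0.2, -0.5]
width: 87.7
```

```bash
python3 chk.py
```

```text
17.75 w 87.7 grasp in well [  1.2  -0.4 -13.3] F in well [-0.6  0.2 -0.2] q [-0.27  0.43  2.09  0.85  0.17 -1.06]
1 rows offset [0.0001, -0.001, -0.0003] twist [0.09, 0.08, 0.02]  total mm [0.1, -1.0, -0.3] deg [0.09, 0.08, 0.02]
yel 245 [[-10.8, -34.8, -26.6], [21.8, -11.5, -10.9], [26.5, 40.3, -0.5]]
blue 256 [[20.0, -33.0, -59.3], [22.7, -4.7, -47.3], [25.8, 37.1, -32.3]]
```

>>> {"method": "send_rows", "body": {
  "rows": [
    {"offset": [0,0,-0.015],"twist": [0,0,0]},
    {"offset": [0,0,-0.025],"twist": [0,0,0]},
    {"offset": [0,0,-0.03],"twist": [0,0,0]},
    {"offset": [0,0,-0.03],"twist": [0,0,0]},
    {"offset": [0,0,-0.03],"twist": [0,0,0]}
  ]
}}

```text
t: 18.22
ee_pos: [436.4, -111.1, 385.9]
orientation: [1.954, 1.908, 0.5]
ft_force: [1.1, 1.4, -0.0]
width: 87.8
```

>>> {"method": "send_rows", "body": {
  "rows": [
    {"offset": [0,0,-0.02],"twist": [0,0,0]},
    {"offset": [0,0,0],"twist": [0,0,0]},
    {"offset": [0,0,0],"twist": [0,0,0]},
    {"offset": [0,0,0],"twist": [0,0,0]},
    {"offset": [0,0,0],"twist": [0,0,0]}
  ]
}}

```text
t: 18.63
ee_pos: [424.7, -110.9, 408.2]
orientation: [1.948, 1.902, 0.503]
ft_force: [-0.2, -0.1, 1.0]
width: 87.9
```

```bash
python3 chk.py
```

```text
18.63 w 87.9 grasp in well [ -0.8  -0.5 141.1] F in well [ 0.3 -0.1  1. ] q [-0.32  0.07  2.15  0.34  0.44 -0.58]
4 rows offset [0.0001, 0.0001, 0.0385] twist [-0.04, 0.05, -0.0]  total mm [0.4, 0.7, 154.1] deg [-0.17, 0.22, -0.01]
yel 384 [[-12.1, -33.6, -27.2], [21.6, 3.1, -11.0], [26.4, 40.1, -0.4]]
blue 304 [[19.5, -33.0, -60.1], [22.8, 1.2, -45.6], [25.5, 36.1, -31.8]]
```

View pics/crop5.png

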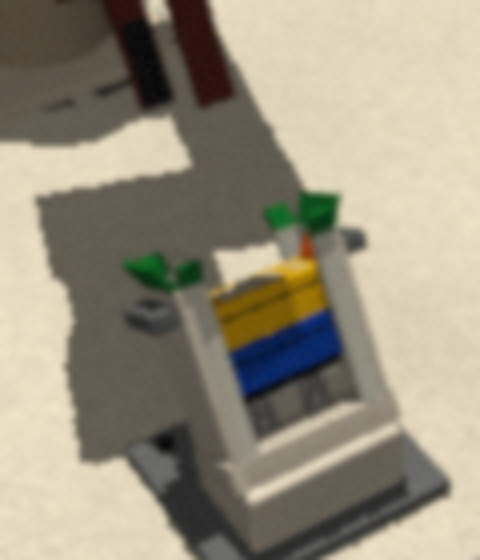

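Both cassettes are held, with blue at well z ≈ -45 and yellow at ≈ -15. The arm is clear, so I am handing in.

```bash
python3 -c "
from workcell import ctrl
print(ctrl.close_job())"
```

```text
the job is handed in; nothing more can be done
None
```

Both cassettes are loaded in the magazine, blue below and yellow on top, and the job was handed in at about 18.6 s. No verdict is reported on hand-in.

- **What I did:** I took the blue cassette, then the yellow one nearest the base (466 mm away; the next look-alike is 543 mm). I pushed each one about 9 mm past its catch position, released it and withdrew the gripper straight up the well axis.
- **Catches holding:** After release and withdrawal the camera depth put blue's centre at well z ≈ -45 mm and yellow's at ≈ -14 mm, their seated values within about 1 mm. The last picture shows both lying square, with the visible catch out over yellow. The other catch is out of view from that camera.
- **Forces:** The wrist read under 8 N (net of zero offset) in the readings taken during both insertions, and about zero after the gripper let go.
- **Bystanders:** The bottle, beaker and dish were never approached. I did not measure their positions again at the end.
- **Where readings differed:** The two cameras differed by up to about 4 mm on where the well is. The insertions still went in with under 2 N of sideways force.

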